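# Clear the hinge pin and hold the guard flap ready for pinning

### The job

I want to hang the loose guard flap back on its jamb block. First slide the hinge pin along its track by its upright knob, away from the hinge, until its tail is fully home in the keeper, so that the gaps between the jamb's knuckles are clear. Then take the flap by its upright rib, hold it level with its two knuckles in the two gaps and all the knuckle holes in line, without resting it on the jamb, and finish while still holding it there for me to push the pin through; leave the timer, tape roll and marker where they are.

Things in the scene. Friction and masses are not known exactly. Their poses are not given: they have to be found in the camera images.
- jamb: Aluminium jamb block fixed to the worktop, 42 x 230 mm, top 62 mm up, on a dark foot plate 80 x 250 x 8 mm; origin under its centre. Steel knuckles (20 mm outside, bore 12 mm) stand in a row 22 mm in front of its front face, axis 70 mm up. x: from the open front into the block; y: along the hinge axis towards the pin's knob and keeper; z up.
- gap_a (a point): Middle, on the hinge axis, of the gap nearer the pin's knob. Three jamb knuckles leave two gaps, each 30 mm long along the axis (y), open from above, below and in front. Nothing else of the jamb is within 18 mm of the axis in a gap. Axes as the jamb's.
- gap_b (a point): The same for the other gap, 46 mm from gap_a at -y.
- pin_knob (a point): Grip point of the hinge pin's knob, an upright round stud 12 mm thick: 34 mm above the hinge axis, 12 mm below the stud's top. The pin is a dark rod 8 mm thick, nose tapered, on the hinge axis line. The guide and keeper barrels either side of the knob reach up to 24 mm below this point. Axes as the jamb's; the knob slides along +y to go home.
- hinge_pin (a joint): Travel of the hinge pin in m along the jamb's +y: at 0 its nose lies right across gap_a; at 0.044 it meets its stop, its tail fully home in the keeper (the outermost barrel) and both gaps clear. Stays where it is left; sliding it takes about 2 N.
- flap_grip (a point): Grip point of the loose guard flap (about 280 g), on its grey upright rib: 46 mm long (x), 12 mm thick (y), top 18 mm above this point. Rib's foot strip, 28 mm wide: top 24 mm below. White panel 80 x 110 x 8 mm, at first flat on the worktop, underside 36 mm below. x: towards the knuckle edge; y: from leaf_b to leaf_a; z up. Hung, its axes are parallel to the jamb's.
- leaf_a (a point): Hole centre of the flap's knuckle at +y (20 mm outside, bore 12 mm, 22 mm long along y), for gap_a. In the flap's axes x +70, y +23, z -24 mm from flap_grip. The panel's edge is 20 mm from this axis.
- leaf_b (a point): The same for the flap's knuckle at -y, for gap_b: x +70, y -23, z -24 mm from flap_grip.
- timer: Bystander: white timer, 60 x 66 x 19 mm, origin at the centre of its underside. Leave it.
- tape_roll: Bystander: roll of cream tape lying flat, 62 mm across, 18 mm high, origin at the centre of its underside. Leave it.
- marker_black: Bystander: white marker pen with a black cap, 139 mm long, 15 mm high, lying near the front edge of the worktop, origin at the centre of its underside. Leave it.
There are look-alikes about, which are no part of the job. What is meant by the part that bears flap_grip is not pink, and is the larger of those in its own colour.

How it is judged:
By the outcome, as a careful person would: the job done as asked, in the order asked, and still so for the second after the job is handed in, while the arm keeps its last pose, push and grip.
It also fails if it takes over 58 s, if anything falls off the work surface, if the arm or the gripper's body presses on something with over 40 N, if the wrist force passes 120 N, or if a joint passes its speed limit or range.

### The arm

A 6-joint arm with a two-finger parallel gripper is mounted at the origin on a cart in front of the work surface, level with it; the furniture and walls round the work are solid. World frame = base frame: x ahead of the robot, y to its left, z up, the work surface at z = 0. Lengths are in m, angles in rad, forces in N, time in s.
With the tool pointing down it reaches from about 0.35 to 0.775 m from the base axis. Payload 5.5 kg.
Tool frame: the origin (TCP) lies on the centre line of the jaws, within the pads' length; the fingertips stand 11 mm ahead of it and the grasp point (between the pads) lies 8 mm behind it (env.tip_reach is the distance from the TCP to the fingertips, in m); z points along the fingers, x is the direction in which the jaws open and shut, and the axes are right-handed (so a half turn about z gives the same grasp; the last joint's range is limited). The gripper opens to 85 mm and grips with 20 to 120 N. Pads are 22 mm wide; open, the fingers measure 114 mm over their backs; the gripper's body (76 mm by 85 mm) begins 54 mm behind the grasp point. The pads swing forward as they close: fully open they stand 13 mm farther back than shut.
Start: joints at [-1.423, 0.313, 0.046, 1.304, 0, 1.431], TCP at [0.163, -0.551, 0.242] pointing down, gripper open.
Joint ranges: [-2.76, 2.76], [-0.86, 1.69], [-1.03, 1.26], [-2.2, 2.34], [-1.47, 1.5], [-3.14, 3.14]. Speed limits (rad/s): [2.57, 2.57, 3.14, 3.14, 3.14, 3.14].

### API

Orientations are given as a unit quaternion [w, x, y, z].
In Python, from workcell import env gives the robot as it stands.
- The arm moves only by the tool carry_out, never from a script. Its argument "moves" is one flat list of numbers, 7 for each row, row after row: the gripper command: -1 is shut, 1 is fully open, values between are in proportion, then the shift along the tool's x, y, z in m, then the turn, a rotation vector about the tool's x, y, z in degrees. A call has exactly 5 rows; each row shifts and turns the pose as measured when the row begins, along the tool's axes as they then stand; what a row does not reach is not made up. A row lasts 1/8 s, in which the tool goes at most 62.5 mm and 10.7 degrees, less where a joint would pass 70% of its speed; a pose out of reach is approached as far as the arm can. A call is refused whole if a number of a shift passes 0.0625 or a number of a turn 10.7, either way. A call with a gripper value outside its range is refused whole. The fingers move at their own pace and stop on an object; "squeeze" is the grip in N (left out, the last holds). Time passes only in rows, so rows that do not move let the fingers close, or fill a call up. It gives the time, the measured TCP pose, the force and the opening at its end, in the units of the state.
- env.get_state(): the state, without advancing time (a new reading comes with each control period).
- env.read_camera(name): name is "side" or "top"; returns the picture (384x512x3 uint8, red, green, blue); there is no depth.
- env.calibration(name): a dict with "camera_matrix" (3x3 intrinsics, pixels), "rvec" (rotation vector, rad) and "tvec" (3), from world to camera coordinates, as OpenCV has them. Camera axes: x right, y down, z forward; pixel columns grow to the right and rows downward; lengths in m; the calibration is good to about 2 mm. A picture is of the moment at which its call begins. calibration takes no time and is no camera call.
- env.hand_in(): hands the job in, once; it reports no verdict.
The state is a dict: "clock": time; "joint_pos": joint angles; "qvel": joint speeds; "tau": joint torques, N m; "tcp_pos": TCP position; "orientation": TCP orientation; "wrist_force": force on the tool from outside, world axes, zero at the start; "ft_torque": the same for the moment, N m; "finger_gap": finger opening in m.
Only numpy, scipy, OpenCV 4.12 (cv2) and the standard library are available. Lean on these libraries where they do the work, as an engineer would, in place of code of your own. Each camera call takes 0.05 s, during which the arm holds its last target. There are 200 camera calls.

## Working session

There is one attempt and no reset: what is moved stays moved. The work goes in short steps, Python scripts to look and compute and a tool call to move; the robot and the scene stay as the last step left them, time stands still between calls to the robot, and variables do not carry over. Pictures are saved under pics/ and viewed, about 8 in all and at most 12, crops included, and the job is handed in when it is done.

Besides the shell and the picture viewer there is one more tool, called after "Request:" as a command line: name --argument value ..., lists and objects as JSON in quotes. carry_out: Moves the arm, as the interface text tells. Its arguments: {"type":"object","properties":{"moves":{"type":"array"},"squeeze":{"type":"number"}},"required":["moves"]}

```bash
ls; mkdir -p pics; cat > h.py <<'E'
import numpy as np, cv2
from workcell import env
def cal(n):
    c=env.calibration(n); K=np.array(c["camera_matrix"],float); r=np.array(c["rvec"],float); t=np.array(c["tvec"],float).reshape(3)
    return K,r,t
def proj(n,P):
    K,r,t=cal(n); return cv2.projectPoints(np.array(P,float).reshape(-1,1,3),r,t,K,None)[0].reshape(-1,2)
def back(n,uv,z):
    K,r,t=cal(n); R=cv2.Rodrigues(r)[0]; C=-R.T@t
    d=R.T@np.linalg.solve(K,np.array([uv[0],uv[1],1.])); return C+d*(z-C[2])/d[2]
def tri(uvs,uvt):
    A=[];
    for n,uv in(("side",uvs),("top",uvt)):
        K,r,t=cal(n); P=K@np.c_[cv2.Rodrigues(r)[0],t]; A+= [uv[0]*P[2]-P[0],uv[1]*P[2]-P[1]]
    v=np.linalg.svd(np.array(A))[2][-1]; return v[:3]/v[3]
def snap(n,f,crop=None,s=1):
    im=env.read_camera(n)[:,:,::-1]
    cv2.imwrite(f"pics/{f}_full.png",im)
    if crop: x0,y0,x1,y1=crop; im=im[y0:y1,x0:x1]
    if s!=1: im=cv2.resize(im,None,fx=s,fy=s,interpolation=cv2.INTER_CUBIC)
    cv2.imwrite(f"pics/{f}.png",im)
E
python3 - <<'E'
from h import *
snap("top","t0"); snap("side","s0")
for n in("top","side"):
    K,r,t=cal(n);R=cv2.Rodrigues(r)[0];print(n,K[0,0],-R.T@t,R[2])
a=cv2.imread("pics/t0.png");b=cv2.imread("pics/s0.png")
print(env.get_state())
E
```

```text
pics
top 455.8022183882 [ 0.52196795 -0.04707645  1.11415092] [ 0.06269519  0.01378724 -0.99793749]
side 402.84306231031917 [ 0.38391055 -0.88717509  0.4818772 ] [ 0.22935659  0.87476274 -0.42683218]
{'clock': 0.1, 'joint_pos': array([-1.42261427e+00,  3.13918741e-01,  4.50843189e-02,  1.30361282e+00,
        1.44553781e-06,  1.43120583e+00]), 'qvel': array([-0.00039854, -0.00135926,  0.00353306,  0.00149861,  0.00108279,
       -0.0021873 ]), 'tau': array([ 2.89740696e-03, -4.81724918e+01,  2.99244815e+01,  1.26495064e-02,
       -1.70469657e-04,  9.98799464e-06]), 'tcp_pos': array([ 0.16312464, -0.55091007,  0.24149839]), 'orientation': array([-5.81687543e-04,  8.01191675e-01, -5.98407234e-01, -5.85680170e-04]), 'wrist_force': array([ 0.05558749,  0.13257161, -0.60782202]), 'ft_torque': array([ 0.03272015, -0.00682225, -0.0272404 ]), 'finger_gap': 0.08540830781485288}
```

View pics/t0.png

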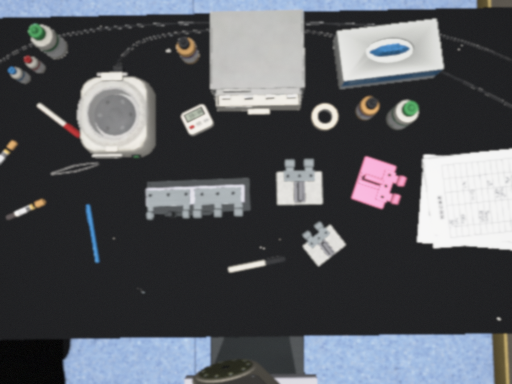

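View pics/s0.png

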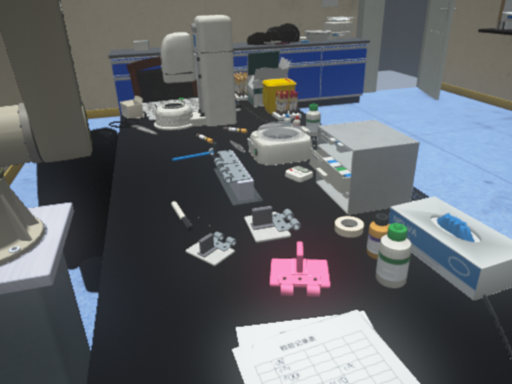

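```bash
python3 - <<'E'
import cv2,numpy as np
t=cv2.imread("pics/t0.png");s=cv2.imread("pics/s0.png")
r=lambda im,x0,y0,x1,y1,k:cv2.resize(im[y0:y1,x0:x1],None,fx=k,fy=k,interpolation=cv2.INTER_CUBIC)
a=r(t,140,170,260,225,6);b=r(t,265,150,355,270,3)
cv2.imwrite("pics/c1.png",np.vstack([a,np.hstack([r(t,265,150,335,210,4),r(s,205,145,310,205,4)[:240,:440]])[:, :720]]))
E
```

```text
Traceback (most recent call last):
ValueError: all the input array dimensions except for the concatenation axis must match exactly, but along dimension 1, the array at index 0 has size 720 and the array at index 1 has size 700
```

```bash
python3 - <<'E'
import cv2,numpy as np
t=cv2.imread("pics/t0.png");s=cv2.imread("pics/s0.png")
r=lambda im,x0,y0,x1,y1,k:cv2.resize(im[y0:y1,x0:x1],None,fx=k,fy=k,interpolation=cv2.INTER_CUBIC)
a=r(t,140,170,265,225,6) # 750x330
b=np.hstack([r(t,270,152,331,210,6)[:, :366],r(s,208,145,304,203,6)[:, :384]])[:270+78]
b=cv2.resize(np.hstack([r(t,270,152,330,210,4.5),r(s,205,145,311,203,4.5)])[:, :750],(750,261))
cv2.imwrite("pics/c1.png",np.vstack([a,b]))
E
```

```text
(no output)
```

View pics/c1.png

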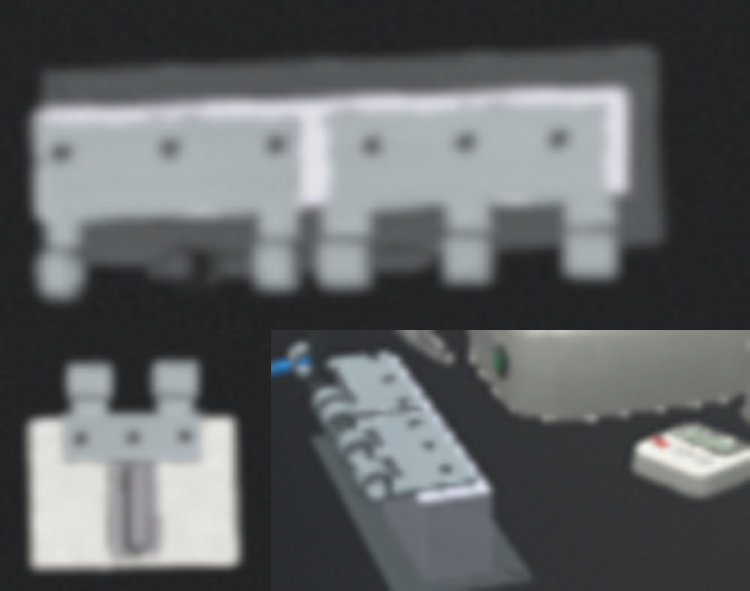

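```bash
cat >> h.py <<'E'
def J(x,y,z): return back("top",(x/6+140,y/6+170),z)
def F(x,y,z): return back("top",(x/4.5+270,(y-330)/4.5+152),z)
E
python3 - <<'E'
from h import *
np.set_printoptions(precision=4,suppress=True)
def yaw(a,b): d=b-a; return np.degrees(np.arctan2(d[1],d[0])),np.linalg.norm(d)
print("block top back edge yaw-90",J(628,90,.062),J(35,108,.062),yaw(J(628,90,.062),J(35,108,.062)))
print("front knuckle yaw",yaw(J(590,276,.07),J(343,287,.07)),yaw(J(590,276,.07),J(59,298,.07)))
print("knuckles top centers",[J(x,y,.08) for x,y in((59,272),(277,268),(343,262),(467,258),(590,250))])
print("knuckle front edges z.07",[J(x,y,.07) for x,y in((59,298),(277,292),(343,288),(467,285),(590,277))])
print("knob",J(195,265,.11))
c=[F(*p,.008) for p in((30,418),(237,416),(240,567),(32,570))]
print("panel",c,np.mean(c,0),yaw(c[1],c[0]),yaw(c[2],c[3]),yaw(c[3],c[0]))
print("leaf",F(89,383,.022),F(176,383,.022),yaw(F(176,383,.022),F(89,383,.022)))
print("rib",F(134,458,.054),F(134,554,.054))
for n,uv in(("tape",(325,117)),("timer",(197,119))): print(n,back("top",uv,.018))
print(proj("side",[.5,.08,.115]))
E
```

```text
block top back edge yaw-90 [0.606  0.0048 0.062 ] [0.6028 0.2346 0.062 ] (np.float64(90.79533960141943), np.float64(0.22984161815933574))
front knuckle yaw (np.float64(91.65508536339519), np.float64(0.0945249035027868)) (np.float64(91.47793944453824), np.float64(0.20344577481041684))
knuckles top centers [array([0.5389, 0.2206, 0.08  ]), array([0.5392, 0.1378, 0.08  ]), array([0.5411, 0.1127, 0.08  ]), array([0.5418, 0.0657, 0.08  ]), array([0.5441, 0.0191, 0.08  ])]
knuckle front edges z.07 [array([0.5292, 0.2232, 0.07  ]), array([0.5302, 0.1396, 0.07  ]), array([0.5313, 0.1143, 0.07  ]), array([0.5317, 0.0669, 0.07  ]), array([0.534 , 0.0198, 0.07  ])]
knob [0.5402 0.1626 0.11  ]
panel [array([ 0.6419, -0.071 ,  0.008 ]), array([ 0.6411, -0.183 ,  0.008 ]), array([ 0.5594, -0.1826,  0.008 ]), array([ 0.5595, -0.0707,  0.008 ])] [ 0.6005 -0.1268  0.008 ] (np.float64(89.58374974096012), np.float64(0.1119289110388988)) (np.float64(89.91715083894974), np.float64(0.11195788121525403)) (np.float64(-0.2545529608082731), np.float64(0.08235734294064105))
leaf [ 0.6587 -0.1026  0.022 ] [ 0.6579 -0.1491  0.022 ] (np.float64(89.01267873454086), np.float64(0.04649226388336336))
rib [ 0.6152 -0.1235  0.054 ] [ 0.5654 -0.1225  0.054 ]
tape [ 0.772  -0.1905  0.018 ]
timer [0.7729 0.1212 0.018 ]
[[204.676  155.8024]]
```

```bash
cat >> h.py <<'E'
from scipy.spatial.transform import Rotation as Ro
np.set_printoptions(precision=4,suppress=True)
def rot(): q=env.get_state()["orientation"]; return Ro.from_quat([q[1],q[2],q[3],q[0]])
def plan(target,yaw,N,g=1):
    s=env.get_state(); R0=rot(); p=np.array(s["tcp_pos"])
    # target: tool z down, tool x at world yaw (deg)
    c,d=np.cos(np.radians(yaw)),np.sin(np.radians(yaw))
    Rt=Ro.from_matrix(np.array([[c,d,0],[d,-c,0],[0,0,-1]]))
    rv=(R0.inv()*Rt).as_rotvec()
    D=(np.array(target)-p)/N; R=R0
    for i in range(N):
        t=R.inv().apply(D); print([g]+[round(float(v),4) for v in t]+[round(float(v),1) for v in np.degrees(rv)/N],",",end="\n" if i%5<4 else "\n\n"); R=R*Ro.from_rotvec(rv/N)
def st():
    s=env.get_state(); R=rot().as_matrix(); print("t",round(s["clock"],2),"p",s["tcp_pos"],"yaw",round(float(np.degrees(np.arctan2(R[1,0],R[0,0]))),2),"zax",R[:,2],"F",s["wrist_force"],"gap",s["finger_gap"],"q",s["joint_pos"])
E
python3 -c "
from h import *
plan((.50,.163,.2),91.2,16)"
```

```text
[1, -0.0368, -0.0329, 0.0027, -0.0, -0.0, -10.3] ,
[1, -0.0303, -0.0389, 0.0027, -0.0, -0.0, -10.3] ,
[1, -0.0229, -0.0437, 0.0026, -0.0, -0.0, -10.3] ,
[1, -0.0147, -0.0471, 0.0026, -0.0, -0.0, -10.3] ,
[1, -0.0061, -0.049, 0.0026, -0.0, -0.0, -10.3] ,

[1, 0.0028, -0.0493, 0.0026, -0.0, -0.0, -10.3] ,
[1, 0.0115, -0.048, 0.0026, -0.0, -0.0, -10.3] ,
[1, 0.0199, -0.0451, 0.0026, -0.0, -0.0, -10.3] ,
[1, 0.0277, -0.0408, 0.0026, -0.0, -0.0, -10.3] ,
[1, 0.0345, -0.0352, 0.0026, -0.0, -0.0, -10.3] ,

[1, 0.0403, -0.0285, 0.0026, -0.0, -0.0, -10.3] ,
[1, 0.0447, -0.0209, 0.0026, -0.0, -0.0, -10.3] ,
[1, 0.0477, -0.0125, 0.0026, -0.0, -0.0, -10.3] ,
[1, 0.0492, -0.0038, 0.0026, -0.0, -0.0, -10.3] ,
[1, 0.0491, 0.005, 0.0026, -0.0, -0.0, -10.3] ,

[1, 0.0474, 0.0137, 0.0026, -0.0, -0.0, -10.3] ,
```

Three things could be the flap: the large white one at top (300,186), the small white one at (323,243) and the pink one at (378,182). I choose the large white one. Its crop shows a panel of about 112 x 82 mm and knuckles 46 mm apart, which matches the description. The jamb is at (197,198), with its knob at about (172,214).

Request:
carry_out --moves '[1,-0.037,-0.033,0,0,0,-10.3,1,-0.03,-0.039,0,0,0,-10.3,1,-0.023,-0.044,0,0,0,-10.3,1,-0.015,-0.047,0,0,0,-10.3,1,-0.006,-0.049,0,0,0,-10.3]' --squeeze 40

```text
clock: 0.72
tcp_pos: [0.2673, -0.3222, 0.2386]
orientation: [-0.003, 0.984, -0.18, -0.001]
wrist_force: [0.5, 0.3, 0.0]
finger_gap: 0.0855
```

Request:
carry_out --moves '[1,0.003,-0.049,0,0,0,-10.3,1,0.012,-0.048,0,0,0,-10.3,1,0.02,-0.045,0,0,0,-10.3,1,0.028,-0.041,0,0,0,-10.3,1,0.035,-0.035,0,0,0,-10.3]'

```text
clock: 1.35
tcp_pos: [0.3674, -0.0877, 0.239]
orientation: [-0.003, 0.96, 0.279, 0.001]
wrist_force: [1.0, -0.5, 0.8]
finger_gap: 0.0856
```

```bash
python3 -c "
from h import *
st();plan((.50,.163,.2),91.2,8)"
```

```text
t 1.35 p [ 0.3674 -0.0877  0.239 ] yaw 32.41 zax [-0.0008  0.0066 -1.    ] F [ 0.9579 -0.4738  0.8216] gap 0.08559612537832102 q [-0.4522 -0.0671 -0.4014  1.2401  0.0055  0.5529]
[1, 0.0308, -0.0175, 0.0051, -0.0, -0.0, -7.3] ,
[1, 0.0328, -0.0135, 0.005, -0.0, -0.0, -7.3] ,
[1, 0.0342, -0.0092, 0.005, -0.0, -0.0, -7.3] ,
[1, 0.0351, -0.0047, 0.005, -0.0, -0.0, -7.3] ,
[1, 0.0354, -0.0002, 0.005, -0.0, -0.0, -7.3] ,

[1, 0.0352, 0.0044, 0.0049, -0.0, -0.0, -7.3] ,
[1, 0.0343, 0.0088, 0.0049, -0.0, -0.0, -7.3] ,
[1, 0.0329, 0.0131, 0.0049, -0.0, -0.0, -7.3] ,
```

Request:
carry_out --moves '[1,0.033,-0.018,0.003,0,0,-8,1,0.035,-0.014,0.003,0,0,-8,1,0.037,-0.009,0.003,0,0,-8,1,0.037,-0.004,0.003,0,0,-8,1,0.037,0,0.003,0,0,-8]'

```text
clock: 1.98
tcp_pos: [0.4532, 0.0871, 0.2238]
orientation: [-0.003, 0.799, 0.602, 0.001]
wrist_force: [1.2, 0.2, -0.1]
finger_gap: 0.0854
```

Request:
carry_out --moves '[1,0.035,0.004,0.003,0,0,-8,1,0.035,0.009,0.003,0,0,-7,1,0.033,0.011,0.003,0,0,-6,1,0,0,0,0,0,0,1,0,0,0,0,0,0]'

```text
clock: 2.6
tcp_pos: [0.4915, 0.1913, 0.2122]
orientation: [-0.004, 0.67, 0.743, -0.0]
wrist_force: [0.7, -0.0, 0.6]
finger_gap: 0.0856
```

```bash
python3 - <<'E'
from h import *
st()
snap("side","s1");snap("top","t1")
s=cv2.imread("pics/s1_full.png");t=cv2.imread("pics/t1_full.png")
r=lambda im,x0,y0,x1,y1,k:cv2.resize(im[y0:y1,x0:x1],None,fx=k,fy=k,interpolation=cv2.INTER_CUBIC)
cv2.imwrite("pics/c2.png",np.hstack([r(s,195,130,275,210,5),r(t,140,160,220,240,5)]))
print(proj("side",[[.54,.163,.116],[.54,.163,.08]]))
E
```

```text
t 2.6 p [0.4915 0.1913 0.2122] yaw 95.89 zax [-0.0065  0.0049 -1.    ] F [ 0.6654 -0.0403  0.6423] gap 0.08557897224005943 q [ 0.2155  0.236  -0.132   1.2082  0.0062  0.1126]
[[214.5342 143.479 ]
 [215.4605 155.6969]]
```

View pics/c2.png

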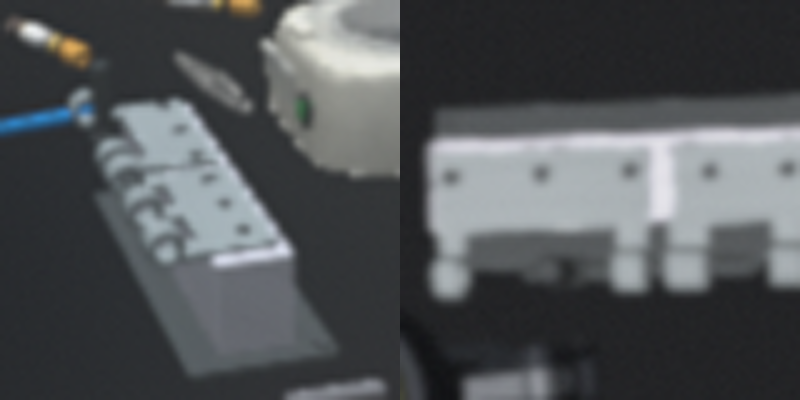

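```bash
python3 - <<'E'
from h import *
print(tri((214.6,144.5),(173,213.6)))
plan((.5405,.160,.12),91.2,5)
E
```

```text
[0.5406 0.1609 0.1137]
[1, -0.0072, 0.0092, 0.0184, -0.1, -0.1, 0.9] ,
[1, -0.0071, 0.0093, 0.0184, -0.1, -0.1, 0.9] ,
[1, -0.0069, 0.0094, 0.0184, -0.1, -0.1, 0.9] ,
[1, -0.0067, 0.0095, 0.0185, -0.1, -0.1, 0.9] ,
[1, -0.0066, 0.0096, 0.0185, -0.1, -0.1, 0.9] ,
```

Request:
carry_out --moves '[1,-0.008,0.01,0.018,0,0,1.2,1,-0.008,0.01,0.018,0,0,1.2,1,-0.008,0.01,0.019,0,0,1.2,1,-0.008,0.01,0.019,0,0,1,1,-0.003,0.005,0.01,0,0,0]'

```text
clock: 3.32
tcp_pos: [0.5402, 0.1542, 0.1266]
orientation: [-0.003, 0.703, 0.711, 0.001]
wrist_force: [-0.6, 0.2, 1.1]
finger_gap: 0.0856
```

```bash
python3 - <<'E'
from h import *
st();plan((.5405,.160,.096),91.2,3)
E
```

```text
t 3.33 p [0.5402 0.1542 0.1266] yaw 90.64 zax [-0.0031  0.0055 -1.    ] F [-0.6096  0.2011  1.0952] gap 0.08559444461251062 q [ 0.1321  0.3494 -0.1939  1.0298  0.0058  0.1209]
[1, 0.0019, 0.0002, 0.0102, -0.1, -0.1, -0.2] ,
[1, 0.0019, 0.0002, 0.0102, -0.1, -0.1, -0.2] ,
[1, 0.0019, 0.0002, 0.0102, -0.1, -0.1, -0.2] ,
```

Request:
carry_out --moves '[1,0.003,0,0.015,0,0,0,1,0.003,0,0.015,0,0,0,1,0,0,0,0,0,0,-1,0,0,0,0,0,0,-1,0,0,0,0,0,0]'

```text
clock: 3.95
tcp_pos: [0.5394, 0.1608, 0.0947]
orientation: [-0.003, 0.703, 0.711, 0.001]
wrist_force: [1.3, -0.5, 0.4]
finger_gap: 0.0516
```

Request:
carry_out --moves '[-1,0,0,0,0,0,0,-1,0,0,0,0,0,0,-1,0,0,0,0,0,0,-1,0,0,0,0,0,0,-1,0,0,0,0,0,0]'

```text
clock: 4.58
tcp_pos: [0.5398, 0.1646, 0.0961]
orientation: [-0.005, 0.702, 0.712, 0.004]
wrist_force: [0.2, 2.1, -1.1]
finger_gap: 0.0107
```

```bash
python3 - <<'E'
from h import *
st()
E
```

```text
t 4.58 p [0.5398 0.1646 0.0961] yaw 90.82 zax [-0.0018  0.0133 -0.9999] F [ 0.2344  2.1025 -1.119 ] gap 0.010662822389164911 q [ 0.1468  0.3768 -0.2346  0.9592  0.0134  0.1325]
```

Request:
carry_out --moves '[-1,0.008,0,0,0,0,0,-1,0.008,0,0,0,0,0,-1,0.008,0,0,0,0,0,-1,0.008,0,0,0,0,0,-1,0.006,0,0,0,0,0]'

```text
clock: 5.2
tcp_pos: [0.5389, 0.2028, 0.0961]
orientation: [-0.004, 0.703, 0.711, 0.002]
wrist_force: [0.5, -1.9, -1.2]
finger_gap: 0.0106
```

```bash
python3 - <<'E'
from h import *
st()
E
```

```text
t 5.2 p [0.5389 0.2028 0.0961] yaw 90.69 zax [-0.003  0.009 -1.   ] F [ 0.5239 -1.9186 -1.175 ] gap 0.01061499580150851 q [ 0.2157  0.3979 -0.2022  0.9716  0.0094  0.2036]
```

Moved 38 mm at about 2 N. I'll continue to the stop.

Request:
carry_out --moves '[-1,0.004,0,0,0,0,0,-1,0.004,0,0,0,0,0,-1,0.004,0,0,0,0,0,-1,0.004,0,0,0,0,0,-1,0.004,0,0,0,0,0]'

```text
clock: 5.82
tcp_pos: [0.5388, 0.209, 0.0961]
orientation: [0.007, 0.706, 0.708, -0.009]
wrist_force: [0.2, -17.3, 1.7]
finger_gap: 0.0106
```

```bash
python3 - <<'E'
from h import *
st()
E
```

```text
t 5.83 p [0.5388 0.209  0.0961] yaw 90.11 zax [-0.0035 -0.023  -0.9997] F [  0.2278 -17.3191   1.657 ] gap 0.010605135669205668 q [ 0.242   0.4096 -0.1844  0.9857 -0.0215  0.2402]
```

Request:
carry_out --moves '[-1,0,0,0,0,0,0,0.2,0,0,0,0,0,0,0.2,0,0,0,0,0,0,0.2,0,0,0,0,0,0,0.2,0,0,-0.02,0,0,0]'

```text
clock: 6.45
tcp_pos: [0.5382, 0.2107, 0.1156]
orientation: [0.005, 0.706, 0.708, -0.009]
wrist_force: [0.7, -0.2, 1.0]
finger_gap: 0.0511
```

Request:
carry_out --moves '[0.2,0,0,-0.04,0,0,0,0.2,0,-0.01,-0.03,0,0,0,0.2,-0.04,0,0,0,0,0,0.2,-0.05,0,0,0,0,0,0.2,-0.05,0,0,0,0,0]'

```text
clock: 7.08
tcp_pos: [0.5307, 0.0744, 0.193]
orientation: [0.006, 0.703, 0.711, -0.005]
wrist_force: [0.3, -1.5, 0.6]
finger_gap: 0.0512
```

```bash
python3 - <<'E'
from h import *
st();plan((.5895,-.1255,.11),89.6,5,.2)
E
```

```text
t 7.08 p [0.5307 0.0744 0.193 ] yaw 90.68 zax [ 0.0013 -0.0166 -0.9999] F [ 0.293  -1.546   0.5793] gap 0.051243853150410364 q [-0.0015  0.2579 -0.1512  1.1605 -0.0166 -0.0134]
[0.2, -0.0398, 0.0113, 0.0173, 0.0, 0.2, 0.2] ,
[0.2, -0.0398, 0.0114, 0.0171, 0.0, 0.2, 0.2] ,
[0.2, -0.0399, 0.0116, 0.017, 0.0, 0.2, 0.2] ,
[0.2, -0.0399, 0.0117, 0.0169, 0.0, 0.2, 0.2] ,
[0.2, -0.0399, 0.0119, 0.0167, 0.0, 0.2, 0.2] ,
```

Request:
carry_out --moves '[0.2,-0.043,0.012,0.005,0,0.2,0.2,0.2,-0.043,0.012,0.01,0,0.2,0.2,0.2,-0.043,0.013,0.015,0,0.2,0.2,0.2,-0.043,0.013,0.02,0,0.2,0.2,0.2,-0.03,0.012,0.02,0,0.2,0.2]'

```text
clock: 7.7
tcp_pos: [0.5979, -0.1343, 0.1277]
orientation: [0.004, 0.709, 0.705, 0.004]
wrist_force: [0.2, 0.4, -0.2]
finger_gap: 0.0513
```

Request:
carry_out --moves '[0.2,0,0,0,0,0,0,0.2,0,0,0,0,0,0,0.2,0,0,0,0,0,0,0.2,0,0,0,0,0,0,0.2,0,0,0,0,0,0]'

```text
clock: 8.32
tcp_pos: [0.5979, -0.133, 0.1279]
orientation: [0.003, 0.708, 0.706, 0.005]
wrist_force: [-0.2, 0.9, -0.0]
finger_gap: 0.0511
```

```bash
python3 - <<'E'
from h import *
st()
snap("side","s2");snap("top","t2")
s=cv2.imread("pics/s2_full.png");t=cv2.imread("pics/t2_full.png")
r=lambda im,x0,y0,x1,y1,k:cv2.resize(im[y0:y1,x0:x1],None,fx=k,fy=k,interpolation=cv2.INTER_CUBIC)
cv2.imwrite("pics/c3.png",np.hstack([r(s,225,165,305,245,5),r(t,140,160,220,240,5)]))
print(proj("side",[[.5895,-.1255,.054],[.5895,-.1255,.036],[.5665,-.1255,.054],[.6125,-.1255,.054]]))
plan((.5895,-.1255,.028),89.6,5,.2)
E
```

```text
t 8.32 p [ 0.5979 -0.133   0.1279] yaw 89.77 zax [ 0.0109  0.002  -0.9999] F [-0.1756  0.8612 -0.0248] gap 0.05113191295725606 q [-0.3525  0.431  -0.0668  1.0635  0.0057 -0.3485]
[[260.8329 208.1207]
 [261.0163 215.1823]
 [250.8277 209.6716]
 [270.721  206.588 ]]
[0.2, 0.0015, -0.0019, 0.0199, 0.1, -0.0, 0.0] ,
[0.2, 0.0015, -0.0019, 0.02, 0.1, -0.0, 0.0] ,
[0.2, 0.0015, -0.0018, 0.02, 0.1, -0.0, 0.0] ,
[0.2, 0.0015, -0.0018, 0.02, 0.1, -0.0, 0.0] ,
[0.2, 0.0015, -0.0017, 0.02, 0.1, -0.0, 0.0] ,
```

View pics/c3.png

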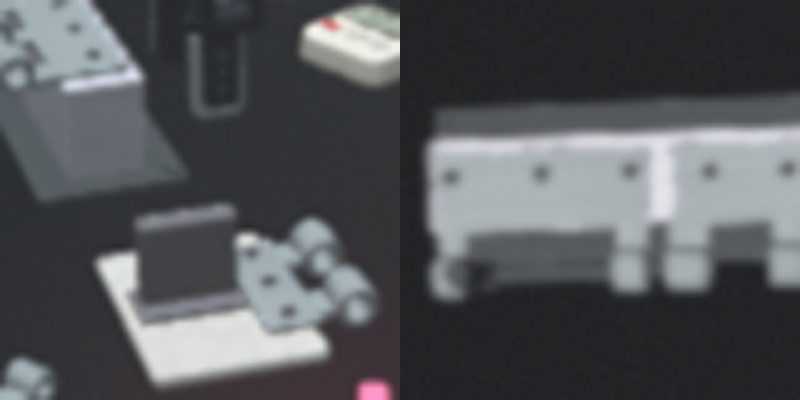

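Request:
carry_out --moves '[0.2,0.003,-0.003,0.02,0.2,0,0,0.2,0.003,-0.003,0.025,0.2,0,0,0.2,0.002,-0.002,0.025,0.2,0,0,0.2,0,0,0.02,0,0,0,0.2,0,0,0.005,0,0,0]'

```text
clock: 9.05
tcp_pos: [0.5919, -0.1245, 0.0323]
orientation: [0.001, 0.708, 0.706, 0.002]
wrist_force: [1.1, -0.2, 0.7]
finger_gap: 0.0516
```

```bash
python3 - <<'E'
from h import *
st();plan((.590,-.1255,.028),89.6,2,.2)
E
```

```text
t 9.05 p [ 0.5919 -0.1245  0.0323] yaw 89.82 zax [ 0.0043  0.0006 -1.    ] F [ 1.0972 -0.1844  0.6603] gap 0.05156058097689803 q [-0.3409  0.5054 -0.2048  0.8568  0.002  -0.3378]
[0.2, -0.0005, -0.0009, 0.0022, 0.1, -0.0, 0.1] ,
[0.2, -0.0005, -0.0009, 0.0022, 0.1, -0.0, 0.1] ,
```

Request:
carry_out --moves '[0.2,-0.001,-0.001,0.004,0.2,0,0,0.2,0,0,0,0,0,0,-1,0,0,0,0,0,0,-1,0,0,0,0,0,0,-1,0,0,0,0,0,0]' --squeeze 60

```text
clock: 9.68
tcp_pos: [0.5924, -0.1261, 0.0307]
orientation: [0.002, 0.708, 0.706, 0.001]
wrist_force: [-0.4, -0.9, -2.6]
finger_gap: 0.0111
```

Request:
carry_out --moves '[-1,0,0,0,0,0,0,-1,0,0,0,0,0,0,-1,0,0,0,0,0,0,-1,0,0,0,0,0,0,-1,0,0,0,0,0,0]'

```text
clock: 10.3
tcp_pos: [0.5924, -0.1261, 0.0307]
orientation: [0.002, 0.708, 0.706, 0.001]
wrist_force: [0.3, -0.2, -0.2]
finger_gap: 0.0114
```

```bash
python3 - <<'E'
from h import *
st()
E
```

```text
t 10.3 p [ 0.5924 -0.1261  0.0307] yaw 89.81 zax [ 0.0041 -0.0007 -1.    ] F [ 0.289  -0.2173 -0.1648] gap 0.011385582703448579 q [-0.3426  0.5086 -0.2042  0.854   0.0007 -0.3394]
```

Request:
carry_out --moves '[-1,0,0,-0.01,0,0,0,-1,0,0,-0.03,0,0,0,-1,0,0,-0.03,0,0,0,-1,0,0,-0.03,0,0,0,-1,0,-0.02,-0.01,0,0,0]'

```text
clock: 10.92
tcp_pos: [0.5706, -0.1254, 0.1433]
orientation: [-0.001, 0.708, 0.706, 0.0]
wrist_force: [-0.0, -0.4, -2.9]
finger_gap: 0.0114
```

Request:
carry_out --moves '[-1,0.01,-0.03,0,0,0,0,-1,0.03,-0.03,0,0,0,0,-1,0.03,-0.03,0,0,0,0,-1,0.03,-0.03,0,0,0,0,-1,0.03,-0.02,0,0,0,0]'

```text
clock: 11.55
tcp_pos: [0.4274, 0.0062, 0.1465]
orientation: [0.001, 0.71, 0.705, 0.001]
wrist_force: [0.0, 0.1, -2.8]
finger_gap: 0.0117
```

```bash
python3 - <<'E'
from h import *
st();plan((.43,.064,.0887),91.2,5,-1)
E
```

```text
t 11.55 p [0.4274 0.0062 0.1465] yaw 89.59 zax [ 0.0034 -0.0008 -1.    ] F [ 0.0105  0.0533 -2.8095] gap 0.011673704093294554 q [-0.1736  0.0839 -0.4849  0.9985 -0.0002 -0.1665]
[-1, 0.0116, 0.0004, 0.0115, 0.0, 0.0, -0.3] ,
[-1, 0.0116, 0.0005, 0.0115, 0.0, 0.0, -0.3] ,
[-1, 0.0116, 0.0005, 0.0116, 0.0, 0.0, -0.3] ,
[-1, 0.0116, 0.0006, 0.0116, 0.0, 0.0, -0.3] ,
[-1, 0.0116, 0.0007, 0.0116, 0.0, 0.0, -0.3] ,
```

Request:
carry_out --moves '[-1,0.015,0,0.014,0,0,-0.4,-1,0.015,0,0.014,0,0,-0.4,-1,0.014,0,0.014,0,0,-0.4,-1,0.012,0,0.013,0,0,-0.4,-1,0,0,0,0,0,0]'

```text
clock: 12.18
tcp_pos: [0.4277, 0.0654, 0.0899]
orientation: [0.003, 0.698, 0.716, 0.001]
wrist_force: [1.0, -0.2, -3.2]
finger_gap: 0.011
```

```bash
python3 - <<'E'
from h import *
st()
snap("side","s3");snap("top","t3")
s=cv2.imread("pics/s3_full.png");t=cv2.imread("pics/t3_full.png")
r=lambda im,x0,y0,x1,y1,k:cv2.resize(im[y0:y1,x0:x1],None,fx=k,fy=k,interpolation=cv2.INTER_CUBIC)
cv2.imwrite("pics/c4.png",np.hstack([r(s,185,130,265,240,5),r(t,170,170,250,280,5)]))
E
```

```text
t 12.18 p [0.4277 0.0654 0.0899] yaw 91.43 zax [ 0.0061 -0.0018 -1.    ] F [ 0.9564 -0.1995 -3.1766] gap 0.011044206508653696 q [-0.0332  0.1489 -0.5656  0.8502 -0.0016 -0.0581]
```

View pics/c4.png

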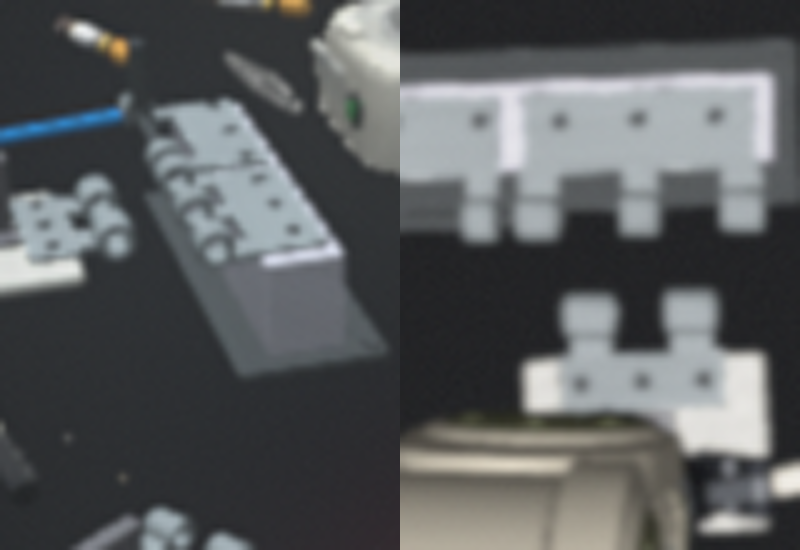

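```bash
cat >> h.py <<'E'
def T4(x,y,z=.075): return back("top",((x-400)/5+170-.4,y/5+170-.4),z)
E
python3 - <<'E'
from h import *
yaw=lambda a,b: np.degrees(np.arctan2(*(b-a)[[1,0]]))-90
ja,jb,jc=T4(538,218),T4(640,215.5),T4(743,211); la,lb=T4(590,315.5),T4(691,312)
print("jamb",ja,jb,jc,yaw(jc,ja)); print("leaf",la,lb,yaw(lb,la))
print("gap_a",(ja+jb)/2,"gap_b",(jb+jc)/2, "delta", (ja+2*jb+jc)/4-(la+lb)/2)
print("edge yaw",yaw(T4(770,73,.062),T4(400,90,.062)))
s=cv2.imread("pics/s3_full.png")
r=lambda im,x0,y0,x1,y1,k:cv2.resize(im[y0:y1,x0:x1],None,fx=k,fy=k,interpolation=cv2.INTER_CUBIC)
cv2.imwrite("pics/c5.png",r(s,184,150,240,190,14))
m=(ja+2*jb+jc)/4
for y in (jb[1]-46.-.0,):pass
e=np.array([-np.sin(np.radians(1.3)),np.cos(np.radians(1.3)),0]); c=m.copy(); c[2]=.07
l=(la+lb)/2; l[2]=.07
def cr(p): q=proj("side",p)[0]; return (q+.5-[184,150])*14
print("side pred jamb end ring c",cr(c-e*.054),"leaf b end ring",cr(l-e*.034), "l z+5mm", cr(l-e*.034+[0,0,.005]))
E
```

```text
jamb [0.5422 0.1134 0.075 ] [0.5426 0.0667 0.075 ] [0.5439 0.0197 0.075 ] 1.0552519875116104
leaf [0.4975 0.09   0.075 ] [0.4984 0.0439 0.075 ] 1.1155325520962975
gap_a [0.5424 0.0901 0.075 ] gap_b [0.5433 0.0432 0.075 ] delta [ 0.0449 -0.0003  0.    ]
edge yaw 1.6884103776307882
side pred jamb end ring c [621.6628 425.4698] leaf b end ring [349.7201 414.6016] l z+5mm [347.522  389.0415]
```

View pics/c5.png

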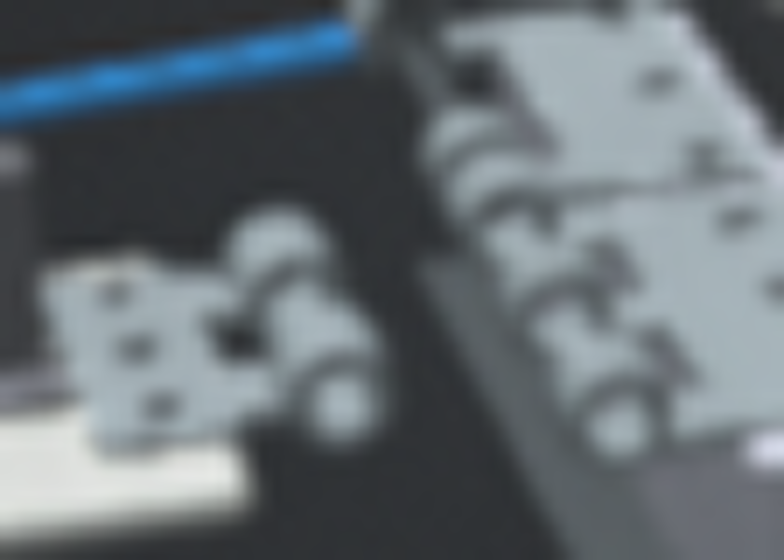

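Request:
carry_out --moves '[-1,0,0.008,0.001,0,0,0,-1,0,0.01,0,0,0,0,-1,0,0.01,0,0,0,0,-1,0,0.006,0,0,0,0,-1,0,0,0,0,0,0]'

```text
clock: 12.9
tcp_pos: [0.4679, 0.064, 0.0918]
orientation: [0.005, 0.7, 0.715, 0.003]
wrist_force: [-0.3, 0.0, -2.3]
finger_gap: 0.0115
```

```bash
python3 - <<'E'
from h import *
st(); plan((.473,.0651,.0887),91.4,3,-1)
E
```

```text
t 12.9 p [0.4679 0.064  0.0918] yaw 91.22 zax [ 0.0123 -0.0027 -0.9999] F [-0.3024  0.0143 -2.2881] gap 0.011485346636376162 q [-0.0329  0.2127 -0.4795  0.8662 -0.0023 -0.0542]
[-1, 0.0003, 0.0017, 0.0011, 0.2, 0.1, -0.1] ,
[-1, 0.0003, 0.0017, 0.001, 0.2, 0.1, -0.1] ,
[-1, 0.0003, 0.0017, 0.001, 0.2, 0.1, -0.1] ,
```

Request:
carry_out --moves '[-1,0,0.002,0.001,0.2,0.1,0,-1,0,0.002,0.001,0.2,0,0,-1,0,0.001,0.001,0.1,0,0,-1,0,0,0,0,0,0,-1,0,0,0,0,0,0]'

```text
clock: 13.52
tcp_pos: [0.4721, 0.0643, 0.0883]
orientation: [0.001, 0.699, 0.715, 0.0]
wrist_force: [0.0, -0.7, -3.1]
finger_gap: 0.0116
```

```bash
python3 - <<'E'
from h import *
st(); plan((.473,.0651,.0887),91.4,1,-1)
E
```

```text
t 13.53 p [0.4721 0.0643 0.0883] yaw 91.23 zax [ 0.0013 -0.001  -1.    ] F [ 0.038  -0.6601 -3.0881] gap 0.011636786328444186 q [-0.0329  0.232  -0.4638  0.8737 -0.0009 -0.0543]
[-1, 0.0008, 0.0009, -0.0004, 0.1, 0.1, -0.2] ,
```

```bash
python3 - <<'E'
from h import *
st()
snap("side","s4");snap("top","t4")
s=cv2.imread("pics/s4_full.png");t=cv2.imread("pics/t4_full.png")
r=lambda im,x0,y0,x1,y1,k:cv2.resize(im[y0:y1,x0:x1],None,fx=k,fy=k,interpolation=cv2.INTER_CUBIC)
cv2.imwrite("pics/c6.png",np.hstack([r(s,200,150,240,194,10),r(t,188,190,228,234,10)]))
E
```

```text
t 13.53 p [0.4721 0.0643 0.0883] yaw 91.23 zax [ 0.0013 -0.001  -1.    ] F [ 0.038  -0.6601 -3.0881] gap 0.011636786328444186 q [-0.0329  0.232  -0.4638  0.8737 -0.0009 -0.0543]
```

View pics/c6.png

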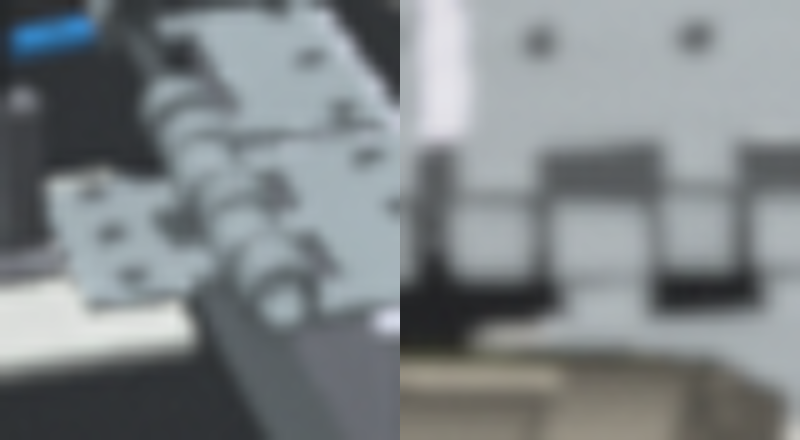

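Request:
carry_out --moves '[-1,0,0.0007,-0.0004,0,0,0,-1,0,0,0,0,0,0,-1,0,0,0,0,0,0,-1,0,0,0,0,0,0,-1,0,0,0,0,0,0]'

```text
clock: 14.25
tcp_pos: [0.4728, 0.0643, 0.0889]
orientation: [0.001, 0.699, 0.715, 0.0]
wrist_force: [-0.6, -0.4, -2.3]
finger_gap: 0.0106
```

```bash
python3 - <<'E'
from h import *
st()
ss=np.mean([env.read_camera("side")[:,:,::-1].astype(float) for _ in range(4)],0)
tt=np.mean([env.read_camera("top")[:,:,::-1].astype(float) for _ in range(4)],0)
s=np.clip((ss-20)*1.3,0,255).astype(np.uint8);t=np.clip((tt-20)*1.3,0,255).astype(np.uint8)
r=lambda im,x0,y0,x1,y1,k:cv2.resize(im[y0:y1,x0:x1],None,fx=k,fy=k,interpolation=cv2.INTER_CUBIC)
a=r(s,208,152,236,188,16)
# predicted silhouette of jamb barrel, aligned by the earlier offset
yw=np.radians(1.2);e=np.array([-np.sin(yw),np.cos(yw),0]);m=np.array([.5428,.0667,.07])
C=np.array([.3839,-.8872,.4819])
v=np.cross(e,C-m);v/=np.linalg.norm(v)
for k in(1,-1):
    P=proj("side",[m+e*u+v*.01*k for u in(-.055,.055)])
    # earlier residual of jamb ring: (-1.7,-5.5)/14 px
    P=(P+[-1.7/14,-5.5/14]+.5-[208,152])*16
    cv2.line(a,tuple(int(x) for x in P[0]),tuple(int(x) for x in P[1]),(0,0,255),1)
cv2.imwrite("pics/c7.png",np.hstack([a,cv2.resize(r(t,202,202,226,226,14),(336,336)) if 0 else np.vstack([r(t,200,200,226,222,13),np.zeros((576-286,338,3),np.uint8)])]))
print(env.get_state()["tcp_pos"])
E
```

```text
t 14.25 p [0.4728 0.0643 0.0889] yaw 91.23 zax [ 0.0016 -0.001  -1.    ] F [-0.6048 -0.4375 -2.3394] gap 0.010645830900356285 q [-0.0328  0.2324 -0.4615  0.8753 -0.001  -0.0543]
[0.4729 0.0643 0.0889]
```

View pics/c7.png

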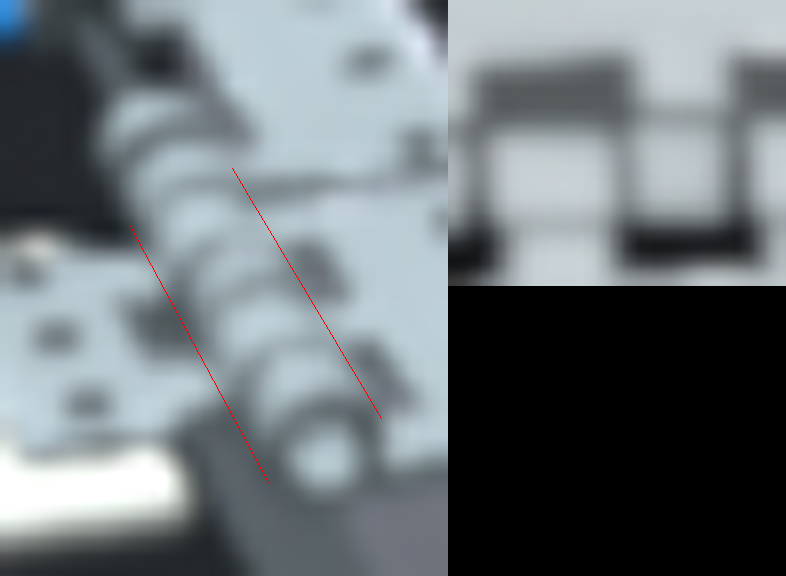

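```bash
python3 - <<'E'
from h import *
a=cv2.imread("pics/t0_full.png").astype(int);b=env.read_camera("top")[:,:,::-1].astype(int)
for n,(x0,y0,x1,y1) in dict(timer=(178,100,216,138),tape=(308,100,342,134),marker=(250,255,288,275),knob_home=(145,195,180,222)).items():
    print(n,np.abs(a-b)[y0:y1,x0:x1].mean())
t2=cv2.imread("pics/t2_full.png").astype(int); print("knob vs t2",np.abs(t2-b)[195:222,145:180].mean())
st(); env.hand_in(); st()
E
```

```text
timer 0.698522622345337
tape 0.6929065743944637
marker 0.8447368421052631
knob_home 4.940388007054674
knob vs t2 0.6821869488536155
t 14.7 p [0.4729 0.0643 0.0889] yaw 91.23 zax [ 0.0017 -0.001  -1.    ] F [-0.1241 -0.2398 -2.4425] gap 0.011314179398049245 q [-0.0328  0.2323 -0.4615  0.8752 -0.001  -0.0543]
the job is handed in; nothing more can be done
the job is handed in; nothing more can be done
```

The pin is home in the keeper, and the job is handed in at 14.7 s with the flap still held at the jamb, its two knuckles in the two gaps. I took the larger white flap, not the small white one or the pink one.

- **Pin:** I slid the knob about 44 mm along +y until it met its stop, which pushed back with about 17 N. Pictures before the hand-in show the knob still there.
- **Flap position:** It is held by the rib with a 60 N grip, about level. In the last pictures the holes look in line with the jamb's to about 0.5 mm from above. From the side they agree to about 0.7 mm or better. There is room on both sides of each knuckle.
- **Not resting:** The last force reading was 2.4 N down, close to the flap's 2.8 N weight. With about 0.5 N of reading noise, I see no sign that it rests on the jamb.
- **Timer, tape roll and marker:** The final top picture shows no change in any of them. For the marker this covers only the part I compared.

No check failed. Two small disagreements: the top and side views differed by about 1.3 mm in x before the last approach, so I went between them and then trimmed by the top view. The jamb's yaw came out between 0.8° and 1.7° depending on the edge measured, and I used about 1.2°.

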